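# Find and press the hidden catch of the capsule drawer

### The job

Somewhere along the dark silicone strip in the lid of the white capsule-drawer box there is a nearly flush, slightly recessed push catch. Feel along the strip with a fingertip, find the catch and press it in so that the drawer springs open, then let the catch come back up and take the hand away. Only touch and press: leave the leveller, saucers, sugar jar and glass tumblers standing where they are.

Things in the scene. Friction and masses are not known exactly. Their poses are not given: they have to be found in the camera images.
- box: White capsule-drawer box fixed to the worktop, 200 (its x) x 340 (its y) x 75 mm high. Origin: centre of its underside; z up. The wooden drawer front is on its -x side, towards the robot. The lid is flat, rigid plastic. A red mat 90 x 200 x 4 mm lies on the lid's rear half, centred at box x = +50 mm.
- window (a point): Middle of the dark silicone strip inlaid in the lid (flush within 0.5 mm), at the lid's top surface; axes as the box. The strip is seen through a window 64 mm wide (x) and 156 mm long (y). The grey square catch lies on its centre line (x = 0), its centre anywhere from y = -45 to +45 mm: where is not told. Strip and lid do not yield.
- catch (a joint): How far the catch is pressed in, m: 0 at rest, 0.006 fully in. The catch is a 48 x 48 mm key in a 50 x 50 mm opening in the strip, sides parallel to the box, its top at rest 2 mm below the strip (2.5 mm below the lid). It moves straight down; a spring resists, about 2 N at first, 4.5 N fully in. The drawer is let go at about 0.004.
- drawer (a joint): How far the drawer stands out of the box, m: 0 shut (latched, it may read up to 0.001), 0.055 fully out, towards the box's -x. Once let go, a spring pushes it out within about a second and it stays out. The drawer front is 8 mm thick, its outer face at box x = -109 mm when shut, its top at 66 mm above the worktop.
- leveller: Steel coffee leveller, a loose disc 58 mm across and 40 mm high, standing on the red mat on the box lid. Origin: centre of its underside. Leave alone.
- saucers: Stack of three white porcelain saucers, 132 mm across, 31 mm high, loose on the worktop to the left. Origin: centre of the underside. Leave alone.
- jar: Glass sugar jar with metal twist cap, 80 mm across, 120 mm high, loose on the worktop to the left. Origin: centre of the underside. Leave alone.
- tumbler_a: Glass tumbler, 76 mm across, 90 mm high, standing on a steel turntable (190 mm across, top at 24 mm, it turns freely) on the right. Origin: centre of the underside. Leave alone.
- tumbler_b: The other glass tumbler on the turntable, same size. Leave alone.

How it is judged:
By the outcome, as a careful person would: the job done as asked, in the order asked, and still so for the second after the job is handed in, with the robot touching nothing.
It also fails if it takes over 45 s, if anything falls off the work surface, if the arm or the gripper's body presses on something with over 40 N, if the wrist force passes 120 N, or if a joint passes its speed limit or range.

### The arm

A 6-joint arm with a two-finger parallel gripper is mounted at the origin on the work surface. World frame = base frame: x ahead of the robot, y to its left, z up, the work surface at z = 0. Lengths are in m, angles in rad, forces in N, time in s.
With the tool pointing down it reaches from about 0.275 to 0.85 m from the base axis. Payload 5.2 kg.
Tool frame: the origin (TCP) lies midway between the tips of the shut fingers; the grasp point (between the pads) lies 19 mm behind it (robot.pinch_z is the distance from the TCP to the grasp point, in m); z points along the fingers, y is the direction in which the jaws open and shut (so a half turn about z gives the same grasp; the last joint's range is limited). The gripper opens to 85 mm and grips with 20 to 120 N. Pads are 22 mm wide; open, the fingers measure 114 mm over their backs; the gripper's body (76 mm by 85 mm) begins 54 mm behind the grasp point. The pads swing forward as they close: fully open they stand 13 mm farther back than shut.
Start: joints at [-0.203, 0.259, 1.535, -0, 1.348, -0.203], TCP at [0.55, 0, 0.231] pointing down, gripper open.
Joint ranges: [-3.14, 3.14], [-0.91, 2.08], [0.19, 2.58], [-1.22, 4.36], [0.22, 2.71], [-3.12, 3.12]. Speed limits (rad/s): [2.57, 2.57, 3.14, 3.14, 3.14, 3.14].

### API

Orientations are given as [roll, pitch, yaw] about the fixed x, y, z axes, in that order (R = Rz(yaw) Ry(pitch) Rx(roll)).
In Python, from rig import robot gives the robot as it stands.
- The arm moves only by the shell command python3 -m crank 'ROWS' [FORCE]. ROWS is JSON, one flat list of numbers, 7 for each row, row after row: the shift along the tool's x, y, z scaled (see below), then the turn, a rotation vector about the tool's x, y, z scaled (see below), then the opening, from 0 (shut) to 1 (fully open). A call has 1 to 20 rows; each row is the pose to reach, as a shift and turn from the pose commanded when the call began, along the tool's axes at that moment; what a row does not reach only later rows make up. The controller multiplies each number of a shift by 0.5 m and each number of a turn by 45 degrees. A row lasts 1/8 s, in which the tool goes at most 62.5 mm and 10.7 degrees, less where a joint would pass 70% of its speed; a pose out of reach is approached as far as the arm can. A call with a number of a shift or a turn outside -1 to 1 is refused whole. A call with a gripper value outside its range is refused whole. The fingers move at their own pace and stop on an object; FORCE is the grip in N (left out, the last holds). Time passes only in rows, so rows that repeat a pose let the fingers close. It gives the time, the measured TCP pose, the force and the opening at its end, in the units of the state.
- robot.sense(): the state, without advancing time (a new reading comes with each control period).
- robot.get_image(name): name is "scene" or "side" or "wrist"; returns (picture, depth): 480x640x3 uint8, blue, green, red; 480x640 float32, m along the optical axis (not along the pixel's ray), 0 where there is no reading.
- robot.camera_info(name): a dict with "fx", "fy", "cx", "cy" (pixels), "view" (4x4, takes a point from world to camera coordinates). Camera axes: x right, y down, z forward; pixel columns grow to the right and rows downward; lengths in m; the calibration is good to about 2 mm. A picture is of the moment at which its call begins: read the wrist's pose just before it. camera_info takes no time and is no camera call; for the wrist camera it gives the pose at the moment of the call.
- robot.job_done(): hands the job in, once; it reports no verdict.
The state is a dict: "clock": time; "joint_positions": joint angles; "qd": joint speeds; "effort": joint torques, N m; "position": TCP position; "ee_rot": TCP orientation; "wrist_force": force on the tool from outside, world axes, zero at the start; "torque": the same for the moment, N m; "gripper_width": opening from 0.0 (shut) to 1.0 (fully open).
Only numpy, scipy, OpenCV 4.12 (cv2) and the standard library are available. Lean on these libraries where they do the work, as an engineer would, in place of code of your own. Each camera call takes 0.05 s, during which the arm holds its last target.

## Working session

There is one attempt and no reset: what is moved stays moved. The work goes in short steps, Python scripts to look and compute and a shell command to move; the robot and the scene stay as the last step left them, time stands still between calls to the robot, and variables do not carry over. Pictures are saved under pics/ and viewed, and the job is handed in when it is done.

```bash
ls; mkdir -p pics
python3 - <<'E'
from rig import robot
import cv2,numpy as np
s=robot.sense();print(s)
for n in ("scene","side","wrist"):
    ci=robot.camera_info(n);im,d=robot.get_image(n)
    cv2.imwrite(f"pics/{n}0.png",im);np.savez(f"pics/{n}0.npz",im=im,d=d,view=ci["view"],k=[ci[k] for k in("fx","fy","cx","cy")])
    print(n,np.round(ci["view"],3).tolist(),ci["fx"],ci["cx"],ci["cy"])
E
```

```text
pics
{'clock': 0.0, 'joint_positions': array([-2.02784287e-01,  2.59337060e-01,  1.53611256e+00,  7.79270540e-06,
        1.34800427e+00, -2.02819074e-01]), 'qd': array([ 7.93000465e-04,  3.20078029e-05, -5.57686811e-04, -2.12702121e-04,
        9.22509698e-04,  1.53597731e-04]), 'effort': array([ 1.06436883e-04, -4.46029150e+01, -2.90570551e+01, -7.42485804e-05,
        1.18754001e-02, -2.51378208e-05]), 'position': array([5.49457355e-01, 1.46440497e-04, 2.30466072e-01]), 'ee_rot': array([-3.13977111e+00, -3.82350723e-04,  1.57082904e+00]), 'wrist_force': array([0.46464569, 0.21521302, 0.48021354]), 'torque': array([-0.00403927,  0.07634927,  0.01397591]), 'gripper_width': 1.001181667846711}
scene [[0.728, 0.685, -0.001, -0.392], [0.556, -0.592, -0.584, -0.305], [-0.401, 0.425, -0.812, 1.655], [0.0, 0.0, 0.0, 1.0]] 455.9309137146369 313.39551225146766 246.28350106580476
side [[0.821, -0.571, -0.025, -0.512], [-0.329, -0.437, -0.837, 0.272], [0.467, 0.695, -0.547, 1.122], [0.0, 0.0, 0.0, 1.0]] 506.70905661898627 326.1083761049135 244.33495687203762
wrist [[1.0, -0.0, -0.002, -0.548], [0.0, -0.946, 0.324, -0.042], [-0.002, -0.324, -0.946, 0.381], [0.0, 0.0, 0.0, 1.0]] 363.9426745418638 319.27441312335577 242.4364929992313
```

View pics/scene0.png

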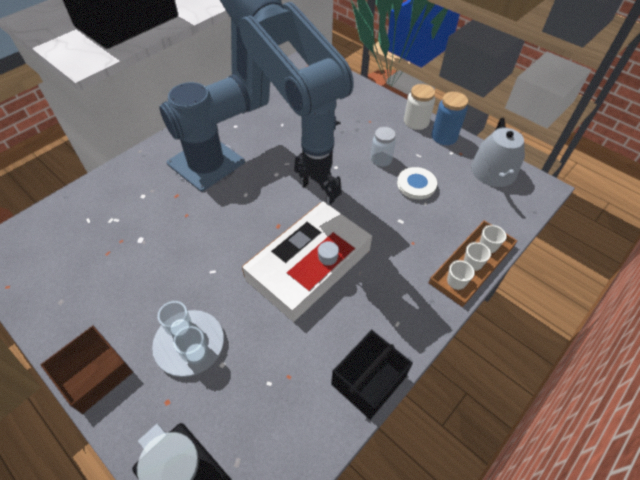

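View pics/side0.png

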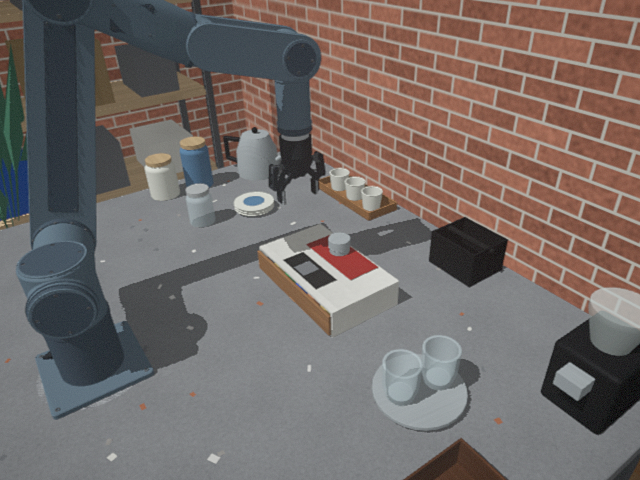

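View pics/wrist0.png

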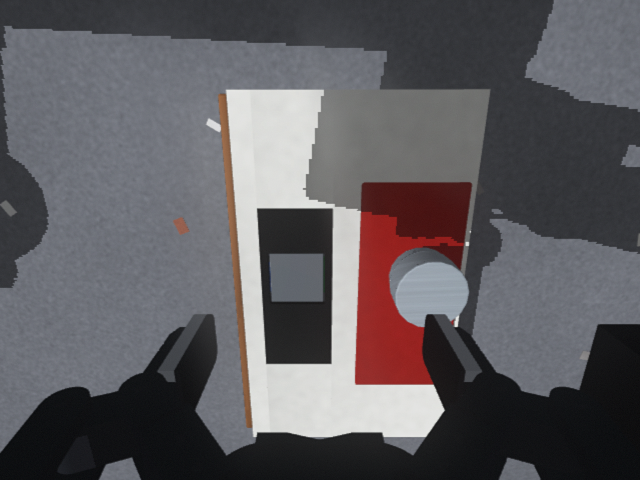

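The wrist view shows the dark strip with corners near (258,209), (332,209), (331,363) and (267,363). The grey catch spans about u 270–323, v 253–302, and the leveller is at about (430,290) on the red mat. Next I'll turn these into world positions.

```bash
cat > h.py <<'E'
import numpy as np,cv2
def load(n):
    z=np.load(f"pics/{n}.npz");return z["im"],z["d"],z["view"],z["k"]
def ray(uv,view,k,z):
    uv=np.atleast_2d(uv).astype(float);d=np.c_[(uv[:,0]-k[2])/k[0],(uv[:,1]-k[3])/k[1],np.ones(len(uv))]
    R=view[:3,:3];c=-R.T@view[:3,3];w=d@R;t=(z-c[2])/w[:,2];return c+w*t[:,None]
E
python3 - <<'E'
from h import *
for n in("wrist0","scene0","side0"):
    im,d,V,k=load(n);hsv=cv2.cvtColor(im,cv2.COLOR_BGR2HSV)
    # red mat
    m=((hsv[...,1]>150)&((hsv[...,0]<8)|(hsv[...,0]>172))).astype(np.uint8)
    if n=="wrist0": roi=(slice(170,400),slice(240,350));
    elif n=="scene0": roi=(slice(218,268),slice(265,328))
    else: roi=(slice(248,292),slice(276,342))
    dark=np.zeros(im.shape[:2],np.uint8);g=im.max(2);dark[roi]=(g[roi]<60)
    cs,_=cv2.findContours(dark,cv2.RETR_CCOMP,cv2.CHAIN_APPROX_NONE)
    for c in sorted(cs,key=cv2.contourArea)[::-1][:2]:
        r=ray(c[:,0,:],V,k,.0745)[:,:2].astype(np.float32)
        print(n,cv2.contourArea(c),np.round(cv2.minAreaRect(r),4) if 0 else cv2.minAreaRect(r))
    cs,_=cv2.findContours(m,cv2.RETR_EXTERNAL,cv2.CHAIN_APPROX_NONE)
    c=max(cs,key=cv2.contourArea);print(' mat',cv2.minAreaRect(ray(c[:,0,:],V,k,.079)[:,:2].astype(np.float32)))
im,d,V,k=load("wrist0")
for u,v in[(297,278),(297,235),(297,340),(245,300),(345,300)]:
    p=np.array([(u-k[2])/k[0],(v-k[3])/k[1],1])*d[v,u];print(u,v,im[v,u],V[:3,:3].T@(p-V[:3,3]))
E
```

```text
wrist0 10426.5 ((0.5271462202072144, -0.06562302261590958), (0.06246544048190117, 0.15322570502758026), 0.10320241004228592)
wrist0 2700.0 ((0.5271426439285278, -0.05209992453455925), (0.05002981424331665, 0.04898158088326454), 0.03025262989103794)
 mat ((0.6266546249389648, -0.0648670345544815), (0.0881122574210167, 0.1969156563282013), 0.03615507856011391)
scene0 268.5 ((0.5299699902534485, -0.10131841897964478), (0.07383370399475098, 0.05383530259132385), 89.81196594238281)
scene0 143.5 ((0.5300199389457703, -0.011114610359072685), (0.053591322153806686, 0.03614001348614693), 1.021787166595459)
 mat ((0.631842851638794, -0.06654070317745209), (0.08278196305036545, 0.1924121230840683), 0.05108969286084175)
side0 452.5 ((0.5292894244194031, -0.06279411911964417), (0.056542422622442245, 0.1471821665763855), 0.1015544980764389)
side0 11.5 ((0.5222316384315491, -0.11217904090881348), (0.019687306135892868, 0.008626658469438553), 24.221601486206055)
 mat ((0.627317488193512, -0.0740436241030693), (0.0840272381901741, 0.1764468252658844), 0.366100937128067)
297 278 [108 101  96] [ 0.52776943 -0.05318664  0.07296391]
297 235 [38 38 37] [ 0.52866968 -0.01213496  0.07409175]
297 340 [36 37 37] [ 0.5264925  -0.11784418  0.07354595]
245 300 [213 216 216] [ 0.47988626 -0.0742358   0.07511776]
345 300 [209 211 211] [ 0.5714764  -0.07491069  0.07375263]
```

```bash
python3 - <<'E'
from h import *
im,d,V,k=load("wrist0")
print(ray([(432,292),(396,292),(468,292)],V,k,.119), ray([(426,285)],V,k,.079))
E
python3 -m crank '[-0.03,-0.01,0.05,0,0,0.2,0.5,-0.06,-0.02,0.1,0,0,0.4,0,-0.08,-0.03,0.15,0,0,0.6,0,-0.104,-0.045,0.18,0,0,0.8,0,-0.104,-0.045,0.2,0,0,1,0,-0.104,-0.045,0.2,0,0,1,0,-0.104,-0.045,0.2,0,0,1,0]' 20
```

```text
[[ 0.63510432 -0.04403271  0.119     ]
 [ 0.60728047 -0.04404563  0.119     ]
 [ 0.66291678 -0.0440198   0.119     ]] [[ 0.64272815 -0.0572001   0.079     ]]
clock: 1.02
position: [0.5278, -0.0519, 0.1316]
ee_rot: [3.141, -0.0, 0.789]
wrist_force: [0.3, 0.5, -0.3]
gripper_width: 0.005
```

```bash
python3 -m crank '[0,0,0,0,0,0.2,0,0,0,0,0,0,0.4,0,0,0,0,0,0,0.6,0,0,0,0,0,0,0.8,0,0,0,0,0,0,1,0,0,0,0,0,0,1,0,0,0,0,0,0,1,0]'
python3 - <<'E'
from rig import robot
import cv2,numpy as np
s=robot.sense();print({k:np.round(s[k],4) for k in('clock','position','ee_rot','wrist_force','joint_positions','gripper_width')})
for n in ("side","wrist"):
    ci=robot.camera_info(n);im,d=robot.get_image(n)
    cv2.imwrite(f"pics/{n}1.png",im);np.savez(f"pics/{n}1.npz",im=im,d=d,view=ci["view"],k=[ci[k] for k in("fx","fy","cx","cy")])
E
```

```text
clock: 1.9
position: [0.5278, -0.0519, 0.1317]
ee_rot: [3.141, -0.001, 0.004]
wrist_force: [0.2, 0.5, -0.1]
gripper_width: 0.0
{'clock': np.float64(1.9), 'position': array([ 0.5278, -0.0519,  0.1317]), 'ee_rot': array([ 3.1414e+00, -7.0000e-04,  4.2000e-03]), 'wrist_force': array([ 0.1724,  0.5386, -0.0907]), 'joint_positions': array([-0.3085,  0.3126,  1.7219, -0.    ,  1.1064,  1.2581]), 'gripper_width': np.float64(0.0001)}
```

View pics/side1.png

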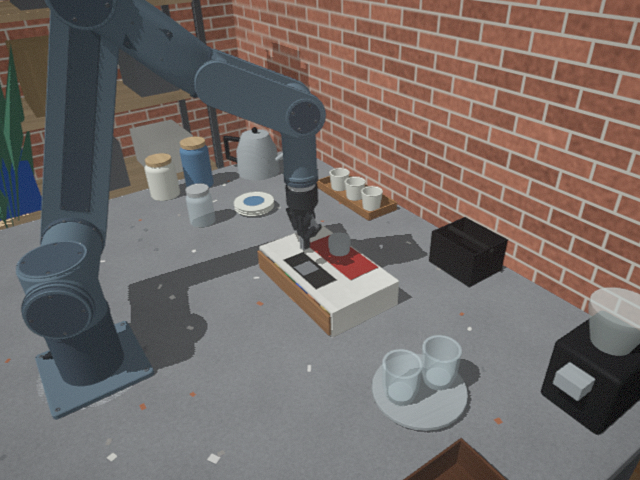

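View pics/wrist1.png

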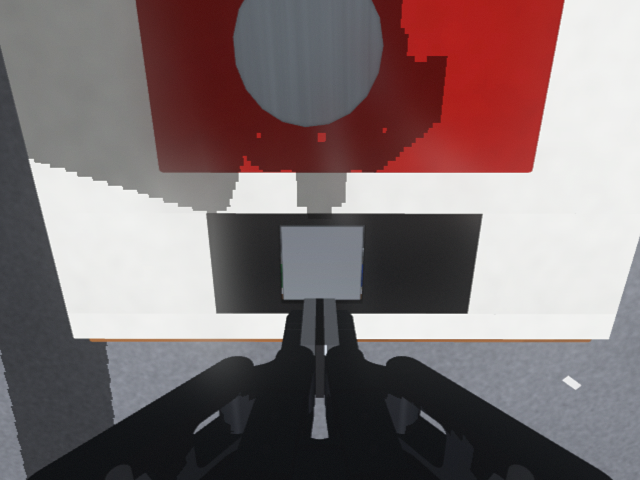

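The wrist view shows the shut fingertips at column 321, lined up with the catch (u 281–363, v 226–300). The leveller is ahead of the fingers and clear. I'll descend and feel for contact.

```bash
python3 -m crank '[0,0,0.03,0,0,0,0,0,0,0.06,0,0,0,0,0,0,0.09,0,0,0,0,0,0,0.1,0,0,0,0,0,0,0.104,0,0,0,0,0,0,0.104,0,0,0,0]'
```

```text
clock: 2.75
position: [0.5277, -0.052, 0.0795]
ee_rot: [3.141, -0.0, 0.0]
wrist_force: [-0.5, -0.3, 0.4]
gripper_width: -0.0
```

```bash
python3 -m crank '[0,0,0.002,0,0,0,0,0,0,0.004,0,0,0,0,0,0,0.006,0,0,0,0,0,0,0.008,0,0,0,0,0,0,0.008,0,0,0,0]'
```

```text
clock: 3.38
position: [0.5274, -0.0519, 0.0752]
ee_rot: [-3.142, 0.0, 0.0]
wrist_force: [0.2, -0.5, -0.1]
gripper_width: -0.001
```

```bash
python3 -m crank '[0,0,0.001,0,0,0,0,0,0,0.002,0,0,0,0,0,0,0.002,0,0,0,0]'
```

```text
clock: 3.75
position: [0.5275, -0.052, 0.0743]
ee_rot: [-3.142, 0.0, -0.0]
wrist_force: [1.0, 0.3, 0.0]
gripper_width: 0.001
```

```bash
python3 -m crank '[0,0,0.001,0,0,0,0,0,0,0.002,0,0,0,0,0,0,0.002,0,0,0,0]'
```

```text
clock: 4.12
position: [0.5275, -0.052, 0.0733]
ee_rot: [-3.142, 0.0, -0.0]
wrist_force: [-0.8, 0.3, 0.4]
gripper_width: -0.002
```

The tip is at z 0.0733, below the strip surface, with no contact force, so it is in the catch recess. I'll continue pressing.

```bash
python3 -m crank '[0,0,0.002,0,0,0,0,0,0,0.004,0,0,0,0,0,0,0.004,0,0,0,0]'
```

```text
clock: 4.5
position: [0.5276, -0.052, 0.0715]
ee_rot: [3.141, -0.0, 0.0]
wrist_force: [-0.6, 0.2, 2.9]
gripper_width: 0.001
```

```bash
python3 -m crank '[0,0,0.002,0,0,0,0,0,0,0.004,0,0,0,0,0,0,0.004,0,0,0,0]'
```

```text
clock: 4.88
position: [0.5276, -0.052, 0.0693]
ee_rot: [3.142, -0.0, -0.0]
wrist_force: [-0.8, 0.2, 3.6]
gripper_width: -0.0
```

```bash
python3 -m crank '[0,0,0.001,0,0,0,0,0,0,0.002,0,0,0,0,0,0,0.002,0,0,0,0]'
python3 - <<'E'
from rig import robot
import cv2
im,d=robot.get_image("side");cv2.imwrite("pics/side2.png",im);print(robot.sense()["wrist_force"])
E
```

```text
clock: 5.25
position: [0.5276, -0.052, 0.0682]
ee_rot: [3.142, -0.0, 0.0]
wrist_force: [-0.9, 0.4, 3.7]
gripper_width: -0.0
[ 0.50692514 -0.10367725  4.1300208 ]
```

View pics/side2.png

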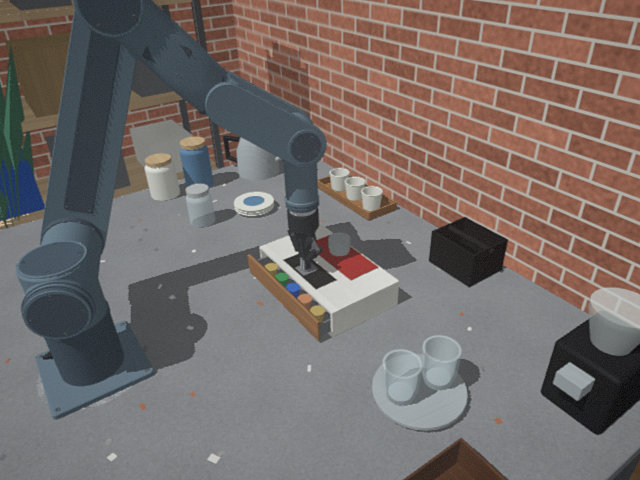

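The side view shows the drawer out, with the coloured capsules visible from (270,265) to (318,312). I'll lift straight up and retract.

```bash
python3 -m crank '[0,0,0,0,0,0,0,0,0,0,0,0,0,0,0,0,-0.006,0,0,0,0,0,0,-0.012,0,0,0,0,0,0,-0.02,0,0,0,0,0,0,-0.05,0,0,0,0,0,0,-0.1,0,0,0,0,0,0,-0.15,0,0,0,0,0,0,-0.2,0,0,0,0,0,0,-0.25,0,0,0,0,0,0,-0.25,0,0,0,0,0,0,-0.25,0,0,0,0,0,0,-0.25,0,0,0,0]'
python3 - <<'E'
from h import *
from rig import robot
for n in ("side","wrist","scene"):
    ci=robot.camera_info(n);im,d=robot.get_image(n)
    cv2.imwrite(f"pics/{n}3.png",im);np.savez(f"pics/{n}3.npz",im=im,d=d,view=ci["view"],k=[ci[k] for k in("fx","fy","cx","cy")])
s=robot.sense();print(s["clock"],s["wrist_force"],np.abs(s["qd"]).max())
im,d,V,k=load("wrist3")
def pt(u,v):
    p=np.array([(u-k[2])/k[0],(v-k[3])/k[1],1])*d[v,u];return np.round(V[:3,:3].T@(p-V[:3,3]),4)
for v in range(180,480,8): print(v,pt(250,v),im[v,250],end=';')
E
```

```text
clock: 6.92
position: [0.5268, -0.0518, 0.1923]
ee_rot: [-3.141, 0.002, -0.0]
wrist_force: [1.1, 0.1, 0.2]
gripper_width: 0.0
7.075 [-0.53611137  0.47868515 -0.07204691] 0.004187559433704198
180 [ 0.5671 -0.0028  0.0759] [226 228 227];188 [ 0.5611 -0.0021  0.0744] [226 228 228];196 [ 0.5552 -0.0017  0.0743] [40 40 42];204 [ 0.5494 -0.0015  0.0749] [41 40 41];212 [ 0.5432 -0.0009  0.074 ] [43 41 42];220 [ 0.5372 -0.0006  0.0744] [46 44 45];228 [ 5.31e-01 -2.00e-04  7.43e-02] [44 43 43];236 [0.525  0.     0.0751] [45 44 44];244 [5.186e-01 4.000e-04 7.500e-02] [48 48 49];252 [0.5117 0.0011 0.0739] [48 48 46];260 [0.5053 0.0014 0.0743] [49 49 49];268 [0.4985 0.0019 0.0739] [50 50 49];276 [0.4924 0.002  0.0754] [231 232 232];284 [0.4854 0.0025 0.0751] [231 233 232];292 [0.4784 0.0029 0.0751] [231 232 232];300 [0.4376 0.0169 0.0117] [66 66 63];308 [ 4.219e-01  2.010e-02 -2.000e-04] [70 69 67];316 [0.4208 0.0176 0.0139] [41 55 73];324 [0.4208 0.0149 0.0289] [38 54 70];332 [0.4214 0.0122 0.0436] [36 51 71];340 [0.4215 0.0099 0.0564] [34 49 68];348 [0.419  0.0085 0.0648] [ 43  75 113];356 [0.363  0.0237 0.    ] [139 131 128];364 [ 0.5377 -0.0308  0.2412] [24 24 24];372 [ 0.538  -0.0316  0.2452] [24 23 24];380 [ 0.5349 -0.0313  0.2449] [23 21 23];388 [ 0.533  -0.0314  0.2461] [23 21 21];396 [ 0.5309 -0.0315  0.2471] [40 36 35];404 [ 0.5293 -0.0316  0.2486] [40 35 33];412 [ 0.5252 -0.0311  0.2474] [28 25 25];420 [ 0.5427 -0.036   0.268 ] [22 20 19];428 [ 0.5431 -0.0365  0.2706] [19 16 16];436 [ 0.5421 -0.0366  0.2719] [18 17 15];444 [ 0.5426 -0.0371  0.2744] [20 18 16];452 [ 0.5439 -0.0378  0.2775] [19 17 16];460 [ 0.5425 -0.0378  0.2783] [20 17 16];468 [ 0.5432 -0.0383  0.2806] [17 16 12];476 [ 0.5431 -0.0386  0.2822] [17 16 16];
```

View pics/wrist3.png

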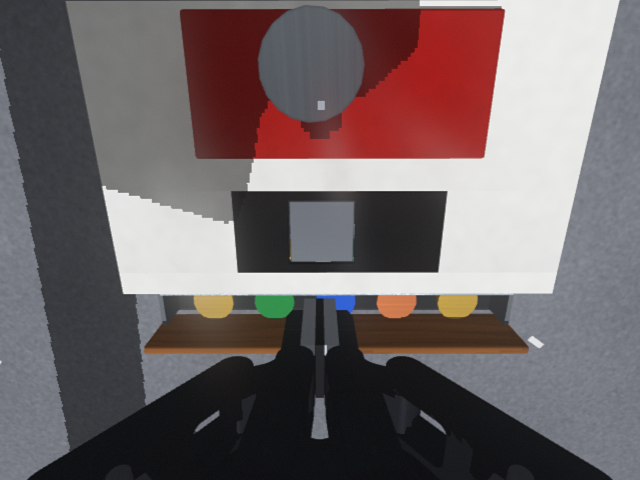

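View pics/side3.png

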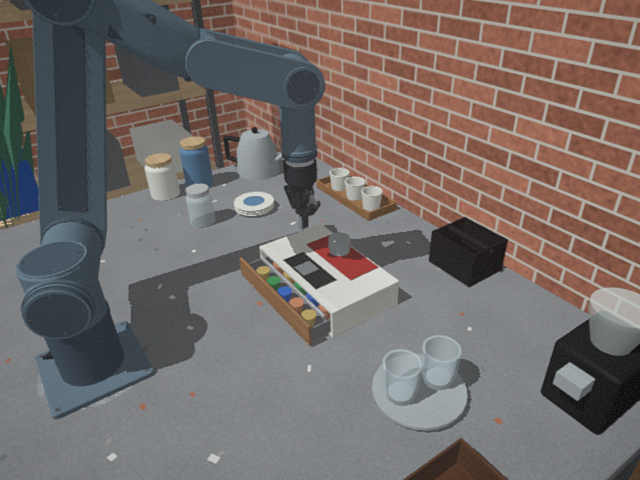

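The drawer is out: its front's inner face is at x≈0.421, where fully open should put it at about 0.422. The catch is at (290–354, 202–262) and the hand is clear. Before handing in I'll check the catch height and that the loose objects haven't moved.

```bash
python3 - <<'E'
from h import *
im,d,V,k=load("wrist3")
def z(u0,u1,v0,v1):
    v,u=np.mgrid[v0:v1,u0:u1];D=d[v,u];p=np.stack([(u-k[2])/k[0]*D,(v-k[3])/k[1]*D,D],-1)
    return np.median(((p-V[:3,3])@V[:3,:3])[...,2])
print("catch",z(300,345,210,252),"strip",z(245,280,210,260),z(365,430,210,260))
print("leveller",ray([(311,64)],V,k,.119))
a,b=load("side0")[0],load("side3")[0]
df=cv2.absdiff(a,b).max(2)
for n,(x0,x1,y0,y1) in dict(saucers=(230,278,190,218),jar=(184,216,182,230),tumblers=(370,470,332,432)).items(): print(n,(df[y0:y1,x0:x1]>40).sum())
E
python3 -c "
from rig import robot
robot.job_done()"
```

```text
catch 0.07241882559054062 strip 0.07438954763413533 0.07435453258590796
leveller [[ 0.6361926  -0.04758187  0.119     ]]
saucers 15
jar 0
tumblers 0
the job is handed in; nothing more can be done
```

The drawer is open and the job is handed in at about 7 s of the 45 s allowed. I found the catch by sight in the wrist image rather than by feeling along the strip. I went straight down onto it with the shut fingers, and touch confirmed it: no force at strip height, then about 3–4 N as it gave.

Last checks:
- **Drawer:** the inner face of its front is at x ≈ 0.421, which matches fully out (0.422).
- **Catch:** it is back up, 2.0 mm below the strip as at rest.
- **Hand:** it is shut and about 115 mm above the lid. The force reading is only noise, under about 1 N.
- **Jar and tumblers:** the side picture shows no change from the start.
- **Saucers:** 15 pixels changed, which I take to be noise or shadow.
- **Leveller:** by-eye readings before and after agree within about 1 mm in x but differ by 3.5 mm in y. I put that down to rough pixel picking, because no contact force showed and the hand kept about 35 mm clear. I did not measure it more closely.

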